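Seat a curved row of rivet caps by fingertip

TASK

On the bag flap, run your fingertips along the curved row of six red rivet caps and press each one gently all the way down, one after another along the row, starting at the end where the dark steel pattern weight stands and finishing at the end with the blue thread spool. Stay with the row, keeping the fingertips low over it (no more than a few centimetres up between caps), until the last cap is down, then come away. Pick nothing up and leave the weight, the spool, the mallet and the cup where they are.

Things in the scene. Friction and masses are not known exactly. Their poses are not given: they have to be found in the camera images.
- flap: tan bag-flap board fixed on a wooden riveting block: 180 mm (its x) by 390 mm (its y) by 26 mm high, immovable. Origin at the centre of the block's underside, on the table; z up; the flat board top is at z = 26 mm. A blue pen line joins the caps. It is turned about the vertical by up to about 0.4 rad
- weight: dark steel round pattern weight, 40 mm across, 34 mm high, 0.3 kg, standing loose on the board beyond one end of the row (flap y about +160 or -160 mm), marking where to start. Origin at the centre of its underside
- spool: blue spool with a band of white thread, 36 mm across, 34 mm high, standing loose on the board beyond the other end of the row. Origin at the centre of its underside
- mallet: small mallet with pale wooden handle and black head, lying loose on the table beside the block. Origin under it; handle along its x axis
- cup: blue cup of 70 mm rim diameter, 50 mm high, standing loose on the table beside the block. Origin at the centre of its underside
- cap1 (a joint): how far red rivet cap 1 is pressed straight down, in m: 0 standing proud (its top 9 mm above the board), 0.006 fully down against a firm stop (top 3 mm above the board). Starts between 0 and 0.001. Resists with about 3 N plus 40 N per m/s, has no spring and stays where it is left
- cap1_top (a point): centre of the flat top of red rivet cap 1 (18 mm across, on a dark 26 mm washer painted flat, moves with the cap); caps are numbered along the row, 42 to 50 mm apart, the end of the row towards the flap's +y
- cap2 (a joint): how far red rivet cap 2 is pressed straight down, in m: 0 standing proud (its top 9 mm above the board), 0.006 fully down against a firm stop (top 3 mm above the board). Starts between 0 and 0.001. Resists with about 3 N plus 40 N per m/s, has no spring and stays where it is left
- cap2_top (a point): centre of the flat top of red rivet cap 2 (18 mm across, on a dark 26 mm washer painted flat, moves with the cap); caps are numbered along the row, 42 to 50 mm apart
- cap3 (a joint): how far red rivet cap 3 is pressed straight down, in m: 0 standing proud (its top 9 mm above the board), 0.006 fully down against a firm stop (top 3 mm above the board). Starts between 0 and 0.001. Resists with about 3 N plus 40 N per m/s, has no spring and stays where it is left
- cap3_top (a point): centre of the flat top of red rivet cap 3 (18 mm across, on a dark 26 mm washer painted flat, moves with the cap); caps are numbered along the row, 42 to 50 mm apart
- cap4 (a joint): how far red rivet cap 4 is pressed straight down, in m: 0 standing proud (its top 9 mm above the board), 0.006 fully down against a firm stop (top 3 mm above the board). Starts between 0 and 0.001. Resists with about 3 N plus 40 N per m/s, has no spring and stays where it is left
- cap4_top (a point): centre of the flat top of red rivet cap 4 (18 mm across, on a dark 26 mm washer painted flat, moves with the cap); caps are numbered along the row, 42 to 50 mm apart
- cap5 (a joint): how far red rivet cap 5 is pressed straight down, in m: 0 standing proud (its top 9 mm above the board), 0.006 fully down against a firm stop (top 3 mm above the board). Starts between 0 and 0.001. Resists with about 3 N plus 40 N per m/s, has no spring and stays where it is left
- cap5_top (a point): centre of the flat top of red rivet cap 5 (18 mm across, on a dark 26 mm washer painted flat, moves with the cap); caps are numbered along the row, 42 to 50 mm apart
- cap6 (a joint): how far red rivet cap 6 is pressed straight down, in m: 0 standing proud (its top 9 mm above the board), 0.006 fully down against a firm stop (top 3 mm above the board). Starts between 0 and 0.001. Resists with about 3 N plus 40 N per m/s, has no spring and stays where it is left
- cap6_top (a point): centre of the flat top of red rivet cap 6 (18 mm across, on a dark 26 mm washer painted flat, moves with the cap); caps are numbered along the row, 42 to 50 mm apart, the end of the row towards the flap's -y
Mind the look-alikes: they are no part of the job. Several things have the shape of the cup; the one meant has the colours described above.

How it is judged:
By the outcome, as a careful person would: the job done as asked, in the order asked, and still so for the second after the job is handed in, with the robot touching nothing.
It also fails if it takes over 58 s, if anything falls off the work surface, if the arm or the gripper's body presses on something with over 40 N, if the wrist force passes 120 N, or if a joint passes its speed limit or range.

ROBOT

A 6-joint arm with a two-finger parallel gripper is mounted at the origin on the work surface. World frame = base frame: x ahead of the robot, y to its left, z up, the work surface at z = 0. Lengths are in mm, angles in rad, forces in N, time in s.
With the tool pointing down it reaches from about 400 to 925 mm from the base axis. Payload 12.5 kg.
Tool frame: the origin (TCP) lies at the very end of the fingers, on their centre line; the grasp point (between the pads) lies 19 mm behind it; z points along the fingers, y is the line along which they close (so a half turn about z gives the same grasp; the last joint's range is limited). The gripper opens to 95 mm and grips with 3 to 60 N. Pads are 20 mm wide; open, the fingers measure 119 mm over their backs; the gripper's body (75 mm by 180 mm) begins 59 mm behind the grasp point.
Start: joints at [-1.423, 0.491, 1.559, -0, 1.092, -0.106], TCP at [156.95, -604.992, 194.261] pointing down, gripper open.
Joint ranges: [-3.1, 3.1], [-0.84, 2.19], [0.05, 2.79], [-1.13, 4.28], [0.06, 2.93], [-2.69, 2.69]. Speed limits (rad/s): [2.22, 2.22, 2.79, 3.14, 3.14, 3.14].

INTERFACE

Orientations are given as [roll, pitch, yaw] about the fixed x, y, z axes, in that order (R = Rz(yaw) Ry(pitch) Rx(roll)).
In Python, from cell import * gives the robot as it stands.
- The arm moves only by the tool jog_arm, never from a script. Its argument "targets" is a list of rows, each an object with "turn": the turn, a rotation vector about the world's x, y, z in degrees, a list of three; "slide": the shift along the world's x, y, z in mm, a list of three; "claw": the opening in per cent of the stroke, from 0 (shut) to 100 (fully open). In form: [{"turn": [wx, wy, wz], "slide": [x, y, z], "claw": claw}, ...]. A call has 1 to 5 rows; each row shifts and turns the commanded pose from where the row before left it; what a row does not reach is not made up. A row lasts 1/8 s, in which the tool goes at most 62.5 mm and 10.7 degrees, less where a joint would pass 70% of its speed; a pose out of reach is approached as far as the arm can. A call with a gripper value outside its range is refused whole. The fingers move at their own pace and stop on an object; the grip force is fixed at half the most. Time passes only in rows, so rows that do not move let the fingers close. It gives the time, the measured TCP pose, the force, the opening and the grip force at its end, in the units of the state.
- state(): the state, without advancing time (a new reading comes with each control period).
- read_camera(name): name is "scene" or "top" or "wrist"; returns a dict with "frame" (400x640x3 uint8, blue, green, red), "mtx" (3x3 intrinsics, pixels), "R" (3x3) and "t" (3): a world point X has camera coordinates R X + t. Camera axes: x right, y down, z forward; pixel columns grow to the right and rows downward; lengths in mm; the calibration is good to about 2 mm. A picture is of the moment at which its call begins. There is no depth.
- job_done(): hands the job in; it is judged then, once.
Trained networks look in the newest picture that a camera, given by its name, has taken for a name from the list of things; names that differ only in an ending like _2 or _b are one class to them, and where a whole thing is asked for, a point or a joint stands for the part that bears it (a point fixed in the world has none). Each returns a list of dicts, best first, with "conf" (0 to 1); they miss things now and then, are a little off and sometimes report something else, mostly with a low value. They report only what shows in the picture. A call takes as long as a camera call. They do not tell look-alikes from the thing itself.
- look_for(query, camera): "xy" ([column, row] in pixels, amid what is visible of it).
The state is a dict: "t": time; "joints": joint angles; "qvel": joint speeds; "tau": joint torques, N m; "eef_pos": TCP position; "tcp_rot": TCP orientation; "ft_force": force on the tool from outside, world axes, zero at the start; "moment": the same for the moment, N m; "opening": opening from 0.0 (shut) to 1.0 (fully open); "grip_force": force on a finger pad.
Only numpy, scipy, OpenCV 4.12 (cv2) and the standard library are available. Lean on these libraries where they do the work, as an engineer would, in place of code of your own. Each camera call takes 0.05 s, during which the arm holds its last target. There are 200 camera calls.

## Working session

There is one attempt and no reset: what is moved stays moved. The work goes in short steps, Python scripts to look and compute and a tool call to move; the robot and the scene stay as the last step left them, time stands still between calls to the robot, and variables do not carry over. Pictures are saved under pics/ and viewed, at most 10 in all, crops included, and the job is handed in when it is done.

Besides the shell and the picture viewer there is one more tool, called after ">>>" as name(argument=value, ...), one argument or row to a line, values as JSON. jog_arm: Moves the arm, as the interface text tells. Its arguments: {"type":"object","properties":{"targets":{"type":"array","items":{"type":"object","properties":{"turn":{"type":"array","items":{"type":"number"}},"slide":{"type":"array","items":{"type":"number"}},"claw":{"type":"number"}}}}},"required":["targets"]}

```bash
mkdir -p pics; python3 - <<'E'
from cell import *
import cv2
for c in ("scene","top"):
    d=read_camera(c); cv2.imwrite(f"pics/{c}0.png",d["frame"])
    for q in ("cap1_top","weight","spool","cup","mallet","flap"):
        print(c,q,[([round(float(v)) for v in r["xy"]],round(r["conf"],2)) for r in look_for(q,c)])
print(state())
E
```

```text
scene cap1_top []
scene weight [([252, 217], 0.63)]
scene spool []
scene cup [([188, 223], 0.94), ([198, 248], 0.86), ([194, 278], 0.58), ([309, 220], 0.39)]
scene mallet [([415, 177], 0.56), ([253, 219], 0.24)]
scene flap [([308, 220], 0.8)]
top cap1_top []
top weight [([393, 210], 0.63)]
top spool [([278, 178], 0.7)]
top cup [([474, 187], 0.94), ([479, 145], 0.89), ([157, 231], 0.72), ([473, 227], 0.62)]
top mallet [([158, 230], 0.9)]
top flap [([333, 193], 0.82)]
{'t': 0.7, 'joints': array([-1.42260066e+00,  4.90855319e-01,  1.55889173e+00,  3.48816813e-07,
        1.09169836e+00, -1.05597454e-01]), 'qvel': array([-3.80917380e-04,  2.06612241e-04, -2.97347251e-03,  6.78373633e-05,
        1.12208512e-03, -1.09550948e-03]), 'tau': array([-3.76855878e-04, -6.12336731e+01, -2.58407611e+01,  6.91787316e-02,
        4.44887637e-02, -3.13591227e-05]), 'eef_pos': array([ 156.95057262, -604.99730738,  194.29156641]), 'tcp_rot': array([3.14144620e+00, 1.52117931e-05, 2.53792961e-01]), 'ft_force': array([-0.32915382, -0.47303076,  0.34426025]), 'moment': array([-8.11373849e-03, -9.85321446e-05,  9.56600791e-03]), 'grip_force': 0.0, 'opening': 0.9999889571025731}
```

View pics/top0.png

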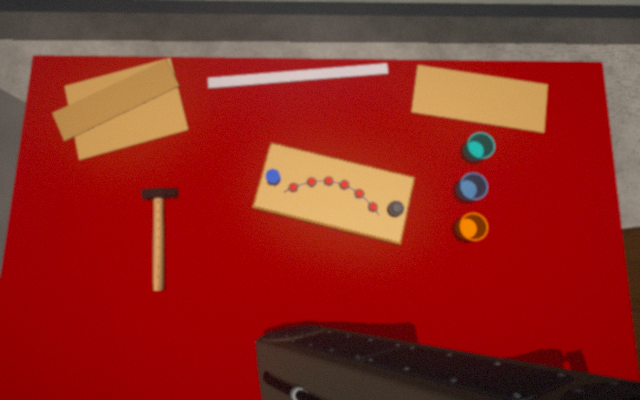

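View pics/scene0.png

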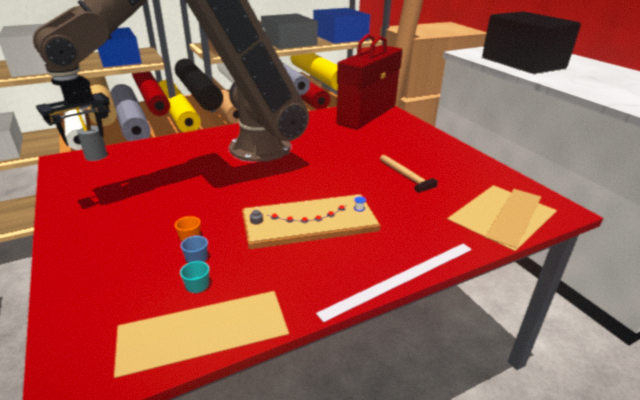

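The top view shows six caps from about (373,207), next to the dark weight at (395,209), to (293,187), next to the blue spool at (273,177). The blue cup is at (474,187) and the mallet at (158,230). Next I'll measure cap positions.

```bash
cat > h.py <<'E'
from cell import *
import cv2, numpy as np
def ray(d,px,z):
    u=cv2.undistortPoints(np.float32([[px]]),d["mtx"],None)[0,0]
    v=d["R"].T@np.array([u[0],u[1],1.]); c=-d["R"].T@d["t"]
    return c+v*(z-c[2])/v[2]
def caps(d,poly,z,scale=1):
    f=cv2.resize(d["frame"],None,fx=4,fy=4,interpolation=cv2.INTER_CUBIC)
    hsv=cv2.cvtColor(f,cv2.COLOR_BGR2HSV)
    m=(((hsv[...,0]<7)|(hsv[...,0]>172))&(hsv[...,1]>130)&(hsv[...,2]>80)).astype(np.uint8)
    k=np.zeros_like(m); cv2.fillPoly(k,[np.int32(np.array(poly)*4)],1)
    n,_,st,ce=cv2.connectedComponentsWithStats(m*k)
    return [((ce[i]+.5)/4-.5,st[i,4]/16,ray(d,(ce[i]+.5)/4-.5,z)) for i in range(1,n) if st[i,4]>200]
E
python3 - <<'E'
from h import *
d=read_camera("top")
for p,a,X in caps(d,[(274,148),(409,180),(399,238),(258,206)],34): print(p.round(1),round(a),X.round(1))
for n,p,z in (("weight",(395,209),50),("spool",(273,177),55)): print(n,ray(d,p,z).round(1))
for p in ((270,143),(414,178),(401,243),(253,207)): print(ray(d,p,26).round(1))
print("cam",(-d["R"].T@d["t"]).round())
w=read_camera("wrist"); c=-w["R"].T@w["t"]; print("wrist cam",c.round(), w["R"].round(2).tolist())
E
```

```text
[328.1 180.4] 41 [595.7 -38.2  34. ]
[311.  181.1] 41 [593.1   5.5  34. ]
[343.9 184.2] 42 [586.3 -78.7  34. ]
[292.6 186.8] 42 [577.7  52.2  34. ]
[358.9 192.9] 41 [ 564.3 -116.8   34. ]
[372.7 206.4] 42 [ 530.  -151.6   34. ]
weight [ 521.9 -204.6   50. ]
spool [597.8 100.6  55. ]
[695.5 114.9  26. ]
[ 606.9 -260.1   26. ]
[ 439.4 -222.9   26. ]
[525.3 152.5  26. ]
cam [ 385.  -11. 1000.]
wrist cam [ 228. -586.  384.] [[0.25, -0.97, -0.0], [-0.93, -0.24, 0.26], [-0.25, -0.07, -0.96]]
```

Spacing (42–50 mm) and board size check out. The weight is at the flap's −y end, so I start at cap6 (530,-152). Moving above the row with the claw shut.

>>> jog_arm(
  targets=[
    {"turn": [0, 0, 0], "slide": [33, 41, 0], "claw": 0},
    {"turn": [0, 0, 0], "slide": [33, 41, 0], "claw": 0},
    {"turn": [0, 0, 0], "slide": [33, 41, 0], "claw": 0},
    {"turn": [0, 0, 0], "slide": [33, 41, 0], "claw": 0},
    {"turn": [0, 0, 0], "slide": [33, 41, 0], "claw": 0},
  ],
)

```text
t: 1.42
eef_pos: [322.8, -398.7, 194.5]
tcp_rot: [3.141, -0.0, 0.254]
ft_force: [0.3, -0.4, 0.6]
opening: 0.531
grip_force: 0.0
```

>>> jog_arm(
  targets=[
    {"turn": [0, 0, 0], "slide": [33, 41, 0], "claw": 0},
    {"turn": [0, 0, 0], "slide": [33, 41, 0], "claw": 0},
    {"turn": [0, 0, 0], "slide": [33, 41, 0], "claw": 0},
    {"turn": [0, 0, 0], "slide": [33, 41, 0], "claw": 0},
    {"turn": [0, 0, 0], "slide": [33, 41, 0], "claw": 0},
  ],
)

```text
t: 2.05
eef_pos: [487.9, -193.5, 194.5]
tcp_rot: [3.141, -0.0, 0.254]
ft_force: [0.6, -1.2, 0.6]
opening: 0.023
grip_force: 0.0
```

>>> jog_arm(
  targets=[
    {"turn": [0, 0, 0], "slide": [30, 35, 0], "claw": 0},
    {"turn": [0, 0, 0], "slide": [30, 30, 0], "claw": 0},
    {"turn": [0, 0, 0], "slide": [0, 0, 0], "claw": 0},
    {"turn": [0, 0, 0], "slide": [0, 0, 0], "claw": 0},
  ],
)

```text
t: 2.55
eef_pos: [546.5, -130.2, 194.1]
tcp_rot: [-3.142, 0.001, 0.254]
ft_force: [-0.3, 0.2, -0.9]
opening: 0.003
grip_force: 0.0
```

```bash
python3 - <<'E'
from h import *
d=read_camera("wrist"); cv2.imwrite("pics/w1.png",d["frame"])
f=d["frame"]; h,w=f.shape[:2]
s=state(); print(s["t"],s["eef_pos"].round(1),s["tcp_rot"].round(3),s["opening"],s["ft_force"].round(1))
for p,a,X in caps(d,[(0,0),(w,0),(w,h),(0,h)],34): print(p.round(1),round(a),X.round(1))
E
```

```text
2.6 [ 546.4 -130.5  194.2] [3.142 0.    0.253] 0.0043637640818441695 [ 1.   0.1 -0.1]
[ 90.5 168.4] 37837 [498.7 119.7  34. ]
[465.1 112. ] 66150 [ 659.8 -261.    34. ]
[204.5 108.8] 230 [593.6   7.2  34. ]
[158.6 111.8] 235 [578.3  53.9  34. ]
[245.7 116.9] 221 [596.4 -36.6  34. ]
[281.  135.6] 208 [586.8 -77.4  34. ]
[309.9 164. ] 196 [ 564.7 -115.2   34. ]
[332.2 200.7] 181 [ 530.3 -150.1   34. ]
[318.5 272.5] 17 [ 438.8 -157.7   34. ]
[159.2 323.1] 3862 [318.6  21.2  34. ]
[318.1 326.6] 142 [ 364.6 -176.5   34. ]
[474.4 326.2] 4082 [ 415.5 -369.8   34. ]
```

View pics/w1.png

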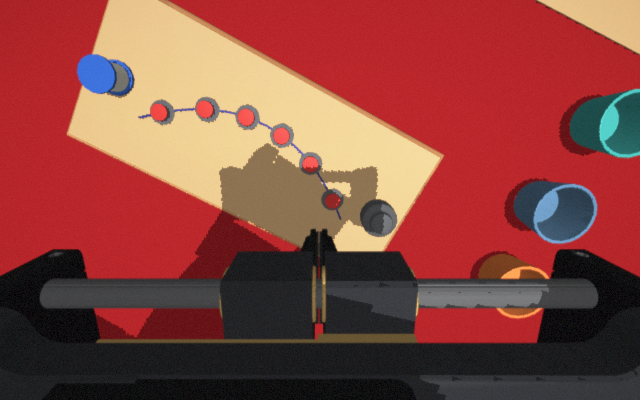

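The wrist view shows the caps running from the weight (378,217) to the spool (98,75), and both cameras agree within about 2 mm. The caps run (530,-151), (564.5,-116), (586.5,-78), (596,-37.5), (593.5,6.5), (578,53). Descending over the first.

>>> jog_arm(
  targets=[
    {"turn": [0, 0, 0], "slide": [-8, -10, -45], "claw": 0},
    {"turn": [0, 0, 0], "slide": [-8, -10, -45], "claw": 0},
    {"turn": [0, 0, 0], "slide": [0, 0, -40], "claw": 0},
    {"turn": [0, 0, 0], "slide": [0, 0, -15], "claw": 0},
    {"turn": [0, 0, 0], "slide": [0, 0, 0], "claw": 0},
  ],
)

```text
t: 3.22
eef_pos: [530.7, -150.5, 49.2]
tcp_rot: [-3.141, 0.001, 0.253]
ft_force: [-0.1, -0.2, 1.2]
opening: 0.006
grip_force: 0.0
```

>>> jog_arm(
  targets=[
    {"turn": [0, 0, 0], "slide": [0, 0, -6], "claw": 0},
    {"turn": [0, 0, 0], "slide": [0, 0, -5], "claw": 0},
    {"turn": [0, 0, 0], "slide": [0, 0, -4], "claw": 0},
    {"turn": [0, 0, 0], "slide": [0, 0, -2], "claw": 0},
    {"turn": [0, 0, 0], "slide": [0, 0, 0], "claw": 0},
  ],
)

```text
t: 3.85
eef_pos: [530.9, -150.0, 32.2]
tcp_rot: [3.142, 0.0, 0.254]
ft_force: [0.3, 0.4, 0.7]
opening: 0.002
grip_force: 0.0
```

>>> jog_arm(
  targets=[
    {"turn": [0, 0, 0], "slide": [0, 0, -1], "claw": 0},
    {"turn": [0, 0, 0], "slide": [0, 0, -1], "claw": 0},
  ],
)

```text
t: 4.1
eef_pos: [531.0, -150.0, 30.3]
tcp_rot: [3.141, -0.0, 0.254]
ft_force: [-0.3, 0.3, 0.7]
opening: 0.003
grip_force: 0.0
```

>>> jog_arm(
  targets=[
    {"turn": [0, 0, 0], "slide": [0, 0, -1], "claw": 0},
  ],
)

```text
t: 4.22
eef_pos: [531.0, -150.0, 29.3]
tcp_rot: [3.141, -0.0, 0.254]
ft_force: [-0.3, 0.2, -0.4]
opening: -0.0
grip_force: 0.0
```

>>> jog_arm(
  targets=[
    {"turn": [0, 0, 0], "slide": [0, 0, -1], "claw": 0},
  ],
)

```text
t: 4.35
eef_pos: [530.9, -150.0, 28.2]
tcp_rot: [3.142, 0.0, 0.254]
ft_force: [0.1, 0.2, -0.2]
opening: 0.002
grip_force: 0.0
```

No contact force where there should be some, so I'll look.

```bash
python3 - <<'E'
from h import *
s=state(); print(s["ft_force"],s["eef_pos"],s["tau"].round(1))
a=read_camera("wrist")["frame"][60:320,160:480]; d=read_camera("scene"); b=d["frame"][150:260,210:410]
u=d["mtx"]@(d["R"]@s["eef_pos"]+d["t"]); print(u[:2]/u[2])
cv2.imwrite("pics/w2.png",np.hstack([cv2.resize(a,(400,325)),cv2.resize(b,(400,325),interpolation=2)]))
E
```

```text
[ 0.12903344  0.18751018 -0.1852946 ] [ 530.94254983 -149.98138779   28.19618521] [  0.  -59.2 -15.8   0.   -0.    0. ]
[274.20528706 215.61252659]
```

View pics/w2.png

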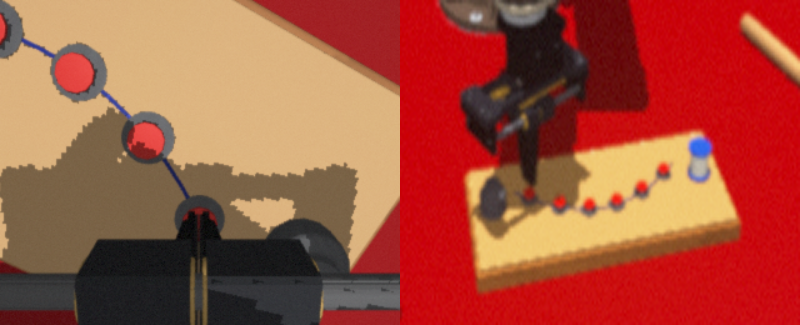

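The tips stand right at the first cap's washer with red showing around them. I'll continue down in 1 mm steps and watch the force.

>>> jog_arm(
  targets=[
    {"turn": [0, 0, 0], "slide": [0, 0, -1], "claw": 0},
  ],
)

```text
t: 4.58
eef_pos: [531.0, -150.0, 27.3]
tcp_rot: [3.141, -0.0, 0.254]
ft_force: [-0.1, -0.9, 0.1]
opening: 0.006
grip_force: 0.0
```

```bash
python3 - <<'E'
from h import *
d=read_camera("wrist");s=state();print(s["eef_pos"].round(1),s["ft_force"].round(1))
for n,p in (("tcp",s["eef_pos"]),("cap6",np.array([530,-151,29.]))):
    u=d["mtx"]@(d["R"]@p+d["t"]); u=u[:2]/u[2]; print(n,u.round(1))
    cv2.circle(d["frame"],tuple(int(round(v)) for v in u),1,(0,255,0) if n=="tcp" else (255,255,0),-1)
cv2.imwrite("pics/w3.png",cv2.resize(d["frame"][200:280,270:370],(800,600*16//15*15//16),interpolation=0))
E
```

```text
[ 530.9 -150.    27.1] [0.9 0.2 0.3]
tcp [318.9 234.7]
cap6 [320.1 237.5]
```

View pics/w3.png

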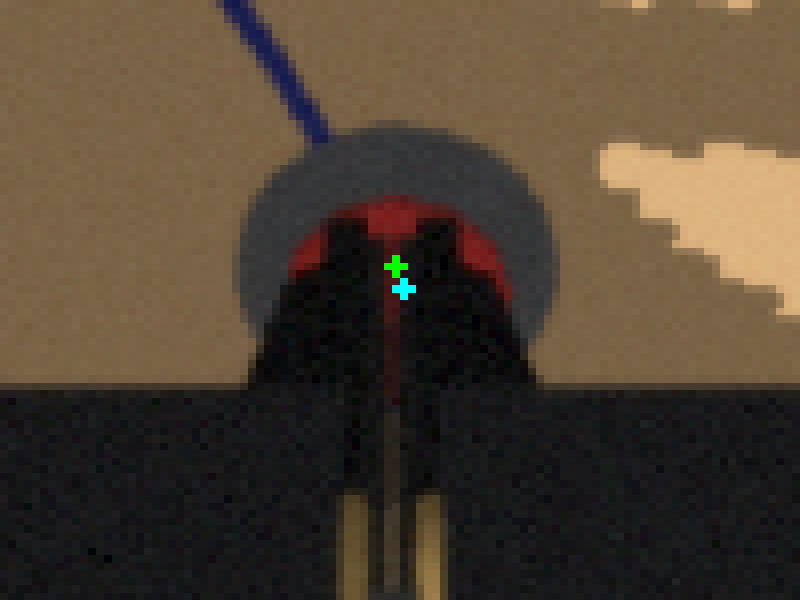

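```bash
python3 - <<'E'
from h import *
d=read_camera("wrist")
P=lambda p:(lambda u:u[:2]/u[2])(d["mtx"]@(d["R"]@np.array(p,float)+d["t"]))
up=-d["R"][1]; up[2]=0; up/=np.linalg.norm(up)
c=np.array([530,-151,26.])
print("washer far",P(c+13*up),"near",P(c-13*up))
for h in (3,6,9): print(h,P(c+9*up+[0,0,h]),P(c+[0,0,h]))
print("observed washer far 216.3 cap far 226.3; tip")
for z in (27,29,32,35): print(z,P([531,-150,z]))
E
```

```text
washer far [320.12284523 216.5257549 ] near [320.07679788 254.4070591 ]
3 [320.13579818 224.0840892 ] [320.11920684 237.51907893]
6 [320.15663575 225.69370942] [320.13955402 239.30542893]
9 [320.1780976  227.35155364] [320.16050341 241.1446502 ]
observed washer far 216.3 cap far 226.3; tip
27 [318.98581178 234.57056378]
29 [318.98832519 235.71791657]
32 [318.99218708 237.48084255]
35 [318.99616347 239.296032  ]
```

>>> jog_arm(
  targets=[
    {"turn": [0, 0, 0], "slide": [0, 0, -1], "claw": 0},
  ],
)

```text
t: 4.8
eef_pos: [531.0, -150.0, 26.2]
tcp_rot: [3.141, -0.0, 0.254]
ft_force: [1.0, 0.0, 0.2]
opening: 0.004
grip_force: 0.0
```

The cap still looks proud and there is no contact, so the fingertips appear to end higher than reported. I'll keep going in 1 mm steps.

>>> jog_arm(
  targets=[
    {"turn": [0, 0, 0], "slide": [0, 0, -1], "claw": 0},
  ],
)

```text
t: 4.92
eef_pos: [531.0, -150.0, 25.2]
tcp_rot: [3.141, -0.0, 0.254]
ft_force: [0.1, -0.3, 1.1]
opening: 0.004
grip_force: 0.0
```

>>> jog_arm(
  targets=[
    {"turn": [0, 0, 0], "slide": [0, 0, -1], "claw": 0},
  ],
)

```text
t: 5.05
eef_pos: [530.9, -150.0, 24.2]
tcp_rot: [3.142, 0.0, 0.254]
ft_force: [0.4, 0.3, 0.2]
opening: 0.005
grip_force: 0.0
```

```bash
python3 - <<'E'
from h import *
s=state();print(s["eef_pos"].round(1),s["ft_force"].round(1))
b=read_camera("wrist")["frame"][200:280,270:370]; d=read_camera("scene"); print(d["mtx"].round())
cv2.imwrite("pics/w4.png",np.hstack([cv2.resize(b,(400,320),interpolation=0),cv2.resize(d["frame"][190:230,245:295],(400,320),interpolation=2)]))
E
```

```text
[ 530.9 -150.    24.2] [0.4 0.3 0.2]
[[437.   0. 321.]
 [  0. 437. 200.]
 [  0.   0.   1.]]
```

View pics/w4.png

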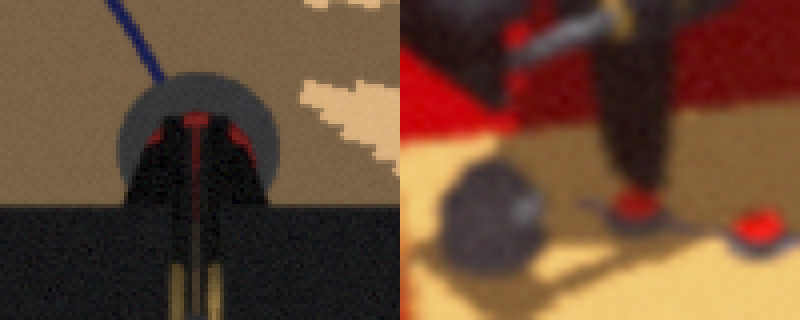

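No contact yet. The cap still stands visibly in front of and below the tip.

>>> jog_arm(
  targets=[
    {"turn": [0, 0, 0], "slide": [0, 0, -1], "claw": 0},
  ],
)

```text
t: 5.28
eef_pos: [531.0, -150.0, 23.2]
tcp_rot: [3.141, -0.0, 0.254]
ft_force: [0.4, -0.7, -0.3]
opening: 0.005
grip_force: 0.0
```

>>> jog_arm(
  targets=[
    {"turn": [0, 0, 0], "slide": [0, 0, -1], "claw": 0},
  ],
)

```text
t: 5.4
eef_pos: [531.0, -150.0, 22.2]
tcp_rot: [3.141, -0.0, 0.254]
ft_force: [-0.2, -0.1, 0.4]
opening: 0.002
grip_force: 0.0
```

>>> jog_arm(
  targets=[
    {"turn": [0, 0, 0], "slide": [0, 0, -1], "claw": 0},
  ],
)

```text
t: 5.52
eef_pos: [531.0, -150.0, 21.2]
tcp_rot: [3.141, 0.0, 0.254]
ft_force: [0.7, -0.2, 0.0]
opening: 0.005
grip_force: 0.0
```

>>> jog_arm(
  targets=[
    {"turn": [0, 0, 0], "slide": [0, 0, -1], "claw": 0},
  ],
)

```text
t: 5.65
eef_pos: [530.9, -150.0, 20.2]
tcp_rot: [3.142, 0.0, 0.254]
ft_force: [-1.3, -0.2, -0.2]
opening: 0.007
grip_force: 0.0
```

>>> jog_arm(
  targets=[
    {"turn": [0, 0, 0], "slide": [0, 0, -1], "claw": 0},
  ],
)

```text
t: 5.78
eef_pos: [530.9, -150.0, 19.2]
tcp_rot: [3.142, 0.0, 0.254]
ft_force: [-1.0, -0.0, 1.1]
opening: 0.002
grip_force: 0.0
```

>>> jog_arm(
  targets=[
    {"turn": [0, 0, 0], "slide": [0, 0, -1], "claw": 0},
  ],
)

```text
t: 5.9
eef_pos: [530.9, -150.0, 18.2]
tcp_rot: [3.142, 0.0, 0.254]
ft_force: [0.1, 0.8, -0.0]
opening: 0.002
grip_force: 0.0
```

```bash
python3 - <<'E'
from h import *
s=state();print(s["eef_pos"].round(1),s["ft_force"].round(1))
b=read_camera("wrist")["frame"][200:280,270:370]; d=read_camera("scene")
X=lambda p:(lambda u:(u[:2]/u[2]).round(1))(d["mtx"]@(d["R"]@np.array(p,float)+d["t"]))
for z in (18,29,35,40): print(z,X([531,-150,z]))
cv2.imwrite("pics/w5.png",np.hstack([cv2.resize(b,(400,320),interpolation=0),cv2.resize(d["frame"][190:230,245:295],(400,320),interpolation=2)]))
E
```

```text
[ 530.9 -150.    18.2] [ 0.1  0.8 -0. ]
18 [274.4 218.4]
29 [274.2 215.4]
35 [274.1 213.7]
40 [274.  212.4]
```

View pics/w5.png

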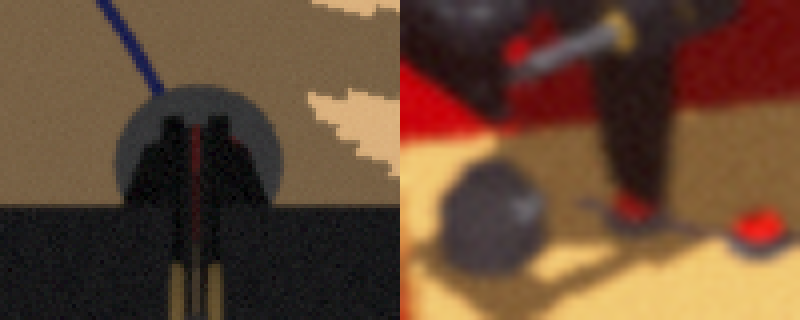

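The image geometry now fits. A 20 mm wide pad whose far edge shows at row 229 means the tips end about 17–19 mm behind the reported TCP. Contact should come near a reading of 16–18, and the stop near 10–12.

>>> jog_arm(
  targets=[
    {"turn": [0, 0, 0], "slide": [0, 0, -1], "claw": 0},
  ],
)

```text
t: 6.12
eef_pos: [531.0, -150.0, 17.3]
tcp_rot: [3.141, -0.0, 0.254]
ft_force: [-0.2, -0.6, 0.6]
opening: 0.005
grip_force: 0.0
```

>>> jog_arm(
  targets=[
    {"turn": [0, 0, 0], "slide": [0, 0, -1], "claw": 0},
  ],
)

```text
t: 6.25
eef_pos: [531.0, -150.0, 16.2]
tcp_rot: [3.141, -0.0, 0.254]
ft_force: [-0.3, 0.1, -0.2]
opening: 0.007
grip_force: 0.0
```

>>> jog_arm(
  targets=[
    {"turn": [0, 0, 0], "slide": [0, 0, -1], "claw": 0},
  ],
)

```text
t: 6.38
eef_pos: [530.9, -150.0, 15.2]
tcp_rot: [3.142, 0.0, 0.254]
ft_force: [0.2, 0.0, 0.2]
opening: 0.003
grip_force: 0.0
```

>>> jog_arm(
  targets=[
    {"turn": [0, 0, 0], "slide": [0, 0, -1], "claw": 0},
  ],
)

```text
t: 6.5
eef_pos: [531.0, -150.0, 14.3]
tcp_rot: [3.141, -0.0, 0.254]
ft_force: [-0.6, 0.9, 4.2]
opening: 0.005
grip_force: 1.6
```

Contact at 14.3 reads 4.2 N, as expected for a cap. The stop should come around 9.

>>> jog_arm(
  targets=[
    {"turn": [0, 0, 0], "slide": [0, 0, -1], "claw": 0},
    {"turn": [0, 0, 0], "slide": [0, 0, -1], "claw": 0},
    {"turn": [0, 0, 0], "slide": [0, 0, -1], "claw": 0},
  ],
)

```text
t: 6.88
eef_pos: [531.0, -150.0, 11.3]
tcp_rot: [3.141, -0.0, 0.254]
ft_force: [-1.1, 0.1, 3.1]
opening: 0.005
grip_force: 1.6
```

>>> jog_arm(
  targets=[
    {"turn": [0, 0, 0], "slide": [0, 0, -1], "claw": 0},
  ],
)

```text
t: 7.0
eef_pos: [530.9, -150.0, 10.2]
tcp_rot: [3.141, 0.0, 0.254]
ft_force: [-1.2, 1.0, 2.3]
opening: 0.008
grip_force: 1.6
```

>>> jog_arm(
  targets=[
    {"turn": [0, 0, 0], "slide": [0, 0, -1], "claw": 0},
  ],
)

```text
t: 7.12
eef_pos: [531.0, -150.0, 9.2]
tcp_rot: [3.141, -0.0, 0.254]
ft_force: [-1.6, -0.3, 3.0]
opening: 0.004
grip_force: 1.6
```

>>> jog_arm(
  targets=[
    {"turn": [0, 0, 0], "slide": [0, 0, -0.7], "claw": 0},
  ],
)

```text
t: 7.25
eef_pos: [531.0, -150.0, 8.8]
tcp_rot: [3.141, -0.0, 0.254]
ft_force: [-3.2, 0.9, 15.0]
opening: 0.003
grip_force: 6.9
```

>>> jog_arm(
  targets=[
    {"turn": [0, 0, 0], "slide": [0, 0, -0.5], "claw": 0},
  ],
)

```text
t: 7.38
eef_pos: [531.0, -150.0, 8.7]
tcp_rot: [3.141, -0.0, 0.254]
ft_force: [-4.5, 1.5, 17.9]
opening: 0.001
grip_force: 9.0
```

Firm stop found at a reading of about 8.8. Next cap: up 12 mm, across, then down.

>>> jog_arm(
  targets=[
    {"turn": [0, 0, 0], "slide": [0, 0, 12], "claw": 0},
    {"turn": [0, 0, 0], "slide": [17, 17, 0], "claw": 0},
    {"turn": [0, 0, 0], "slide": [17, 17, 0], "claw": 0},
    {"turn": [0, 0, 0], "slide": [0, 0, 0], "claw": 0},
    {"turn": [0, 0, 0], "slide": [0, 0, -4], "claw": 0},
  ],
)

```text
t: 8.0
eef_pos: [564.6, -116.3, 16.1]
tcp_rot: [3.141, -0.0, 0.254]
ft_force: [-0.0, -1.5, 0.3]
opening: 0.006
grip_force: 0.0
```

>>> jog_arm(
  targets=[
    {"turn": [0, 0, 0], "slide": [0, 0, -2], "claw": 0},
    {"turn": [0, 0, 0], "slide": [0, 0, -2], "claw": 0},
    {"turn": [0, 0, 0], "slide": [0, 0, -1], "claw": 0},
    {"turn": [0, 0, 0], "slide": [0, 0, -1], "claw": 0},
  ],
)

```text
t: 8.5
eef_pos: [564.8, -116.2, 10.1]
tcp_rot: [3.141, 0.0, 0.254]
ft_force: [-1.8, -0.7, 3.2]
opening: 0.006
grip_force: 1.6
```

>>> jog_arm(
  targets=[
    {"turn": [0, 0, 0], "slide": [0, 0, -1], "claw": 0},
    {"turn": [0, 0, 0], "slide": [0, 0, -0.8], "claw": 0},
  ],
)

```text
t: 8.75
eef_pos: [565.0, -116.1, 8.8]
tcp_rot: [3.141, -0.0, 0.254]
ft_force: [-5.4, -1.4, 16.4]
opening: 0.005
grip_force: 8.3
```

Cap5 is on its stop. Next is cap4 at (586.5,-78).

>>> jog_arm(
  targets=[
    {"turn": [0, 0, 0], "slide": [0, 0, 12], "claw": 0},
    {"turn": [0, 0, 0], "slide": [11, 19, 0], "claw": 0},
    {"turn": [0, 0, 0], "slide": [11, 19, 0], "claw": 0},
    {"turn": [0, 0, 0], "slide": [0, 0, 0], "claw": 0},
    {"turn": [0, 0, 0], "slide": [0, 0, -4], "claw": 0},
  ],
)

```text
t: 9.38
eef_pos: [587.0, -77.5, 16.0]
tcp_rot: [3.141, 0.0, 0.255]
ft_force: [-0.4, 0.2, -0.0]
opening: 0.005
grip_force: 0.0
```

>>> jog_arm(
  targets=[
    {"turn": [0, 0, 0], "slide": [0, 0, -2], "claw": 0},
    {"turn": [0, 0, 0], "slide": [0, 0, -2], "claw": 0},
    {"turn": [0, 0, 0], "slide": [0, 0, -1], "claw": 0},
    {"turn": [0, 0, 0], "slide": [0, 0, -1], "claw": 0},
  ],
)

```text
t: 9.88
eef_pos: [586.7, -78.1, 10.2]
tcp_rot: [-3.142, 0.0, 0.254]
ft_force: [-2.1, 1.1, 3.5]
opening: 0.003
grip_force: 1.6
```

>>> jog_arm(
  targets=[
    {"turn": [0, 0, 0], "slide": [0, 0, -1], "claw": 0},
    {"turn": [0, 0, 0], "slide": [0, 0, -1], "claw": 0},
  ],
)

```text
t: 10.12
eef_pos: [586.8, -78.1, 8.8]
tcp_rot: [3.141, 0.0, 0.254]
ft_force: [-6.3, 1.7, 18.1]
opening: 0.005
grip_force: 9.1
```

Cap4 is down. Cap3 is at (596,-37.5).

>>> jog_arm(
  targets=[
    {"turn": [0, 0, 0], "slide": [0, 0, 12], "claw": 0},
    {"turn": [0, 0, 0], "slide": [5, 20, 0], "claw": 0},
    {"turn": [0, 0, 0], "slide": [4, 20.5, 0], "claw": 0},
    {"turn": [0, 0, 0], "slide": [0, 0, 0], "claw": 0},
    {"turn": [0, 0, 0], "slide": [0, 0, -4], "claw": 0},
  ],
)

```text
t: 10.75
eef_pos: [596.1, -37.0, 16.1]
tcp_rot: [3.141, -0.0, 0.255]
ft_force: [-0.8, -0.4, -0.3]
opening: 0.004
grip_force: 0.0
```

>>> jog_arm(
  targets=[
    {"turn": [0, 0, 0], "slide": [0, 0, -2], "claw": 0},
    {"turn": [0, 0, 0], "slide": [0, 0, -2], "claw": 0},
    {"turn": [0, 0, 0], "slide": [0, 0, -1], "claw": 0},
    {"turn": [0, 0, 0], "slide": [0, 0, -1], "claw": 0},
  ],
)

```text
t: 11.25
eef_pos: [595.8, -37.6, 10.3]
tcp_rot: [3.142, 0.0, 0.254]
ft_force: [-2.6, 2.4, 3.6]
opening: 0.008
grip_force: 1.6
```

>>> jog_arm(
  targets=[
    {"turn": [0, 0, 0], "slide": [0, 0, -1], "claw": 0},
    {"turn": [0, 0, 0], "slide": [0, 0, -1], "claw": 0},
  ],
)

```text
t: 11.5
eef_pos: [595.9, -37.6, 8.8]
tcp_rot: [3.141, 0.0, 0.254]
ft_force: [-5.6, 0.9, 17.9]
opening: 0.006
grip_force: 9.0
```

Cap3 is down. Cap2 is at (593.5,6.5).

>>> jog_arm(
  targets=[
    {"turn": [0, 0, 0], "slide": [0, 0, 12], "claw": 0},
    {"turn": [0, 0, 0], "slide": [-1, 22, 0], "claw": 0},
    {"turn": [0, 0, 0], "slide": [-1.5, 22, 0], "claw": 0},
    {"turn": [0, 0, 0], "slide": [0, 0, 0], "claw": 0},
    {"turn": [0, 0, 0], "slide": [0, 0, -4], "claw": 0},
  ],
)

```text
t: 12.12
eef_pos: [593.6, 7.0, 16.1]
tcp_rot: [3.141, -0.0, 0.255]
ft_force: [0.2, -0.7, 0.4]
opening: 0.006
grip_force: 0.0
```

>>> jog_arm(
  targets=[
    {"turn": [0, 0, 0], "slide": [0, 0, -2], "claw": 0},
    {"turn": [0, 0, 0], "slide": [0, 0, -2], "claw": 0},
    {"turn": [0, 0, 0], "slide": [0, 0, -1], "claw": 0},
    {"turn": [0, 0, 0], "slide": [0, 0, -1], "claw": 0},
  ],
)

```text
t: 12.62
eef_pos: [593.4, 6.4, 10.2]
tcp_rot: [3.142, 0.0, 0.254]
ft_force: [-0.5, 1.4, 2.9]
opening: 0.003
grip_force: 1.6
```

>>> jog_arm(
  targets=[
    {"turn": [0, 0, 0], "slide": [0, 0, -1], "claw": 0},
    {"turn": [0, 0, 0], "slide": [0, 0, -1], "claw": 0},
  ],
)

```text
t: 12.88
eef_pos: [593.5, 6.4, 8.8]
tcp_rot: [3.141, -0.0, 0.254]
ft_force: [-5.9, 0.9, 17.4]
opening: 0.006
grip_force: 8.9
```

Cap2 is down. The last one, cap1, is at (578,53).

>>> jog_arm(
  targets=[
    {"turn": [0, 0, 0], "slide": [0, 0, 12], "claw": 0},
    {"turn": [0, 0, 0], "slide": [-7.5, 23, 0], "claw": 0},
    {"turn": [0, 0, 0], "slide": [-8, 23.5, 0], "claw": 0},
    {"turn": [0, 0, 0], "slide": [0, 0, 0], "claw": 0},
    {"turn": [0, 0, 0], "slide": [0, 0, -4], "claw": 0},
  ],
)

```text
t: 13.5
eef_pos: [578.5, 52.5, 16.5]
tcp_rot: [3.141, -0.001, 0.254]
ft_force: [0.2, -0.3, -0.2]
opening: 0.004
grip_force: 0.0
```

>>> jog_arm(
  targets=[
    {"turn": [0, 0, 0], "slide": [0, 0, -2], "claw": 0},
    {"turn": [0, 0, 0], "slide": [0, 0, -2], "claw": 0},
    {"turn": [0, 0, 0], "slide": [0, 0, -1], "claw": 0},
    {"turn": [0, 0, 0], "slide": [0, 0, -1], "claw": 0},
  ],
)

```text
t: 14.0
eef_pos: [578.2, 52.7, 10.3]
tcp_rot: [3.141, -0.0, 0.254]
ft_force: [-0.3, -2.4, 3.3]
opening: 0.008
grip_force: 1.6
```

>>> jog_arm(
  targets=[
    {"turn": [0, 0, 0], "slide": [0, 0, -1], "claw": 0},
    {"turn": [0, 0, 0], "slide": [0, 0, -1], "claw": 0},
  ],
)

```text
t: 14.25
eef_pos: [578.2, 53.0, 8.8]
tcp_rot: [3.141, -0.001, 0.254]
ft_force: [-3.0, -2.4, 17.5]
opening: 0.001
grip_force: 8.9
```

All six caps met a firm stop at the same height. Coming away, straight up first.

>>> jog_arm(
  targets=[
    {"turn": [0, 0, 0], "slide": [0, 0, 30], "claw": 0},
    {"turn": [0, 0, 0], "slide": [0, 0, 45], "claw": 0},
    {"turn": [0, 0, 0], "slide": [0, 0, 45], "claw": 0},
    {"turn": [0, 0, 0], "slide": [-20, 0, 40], "claw": 0},
    {"turn": [0, 0, 0], "slide": [-40, 0, 20], "claw": 0},
  ],
)

```text
t: 14.88
eef_pos: [518.1, 53.3, 189.7]
tcp_rot: [3.141, -0.002, 0.254]
ft_force: [-0.2, 0.6, 0.6]
opening: 0.005
grip_force: 0.0
```

>>> jog_arm(
  targets=[
    {"turn": [0, 0, 0], "slide": [-40, 0, 0], "claw": 0},
    {"turn": [0, 0, 0], "slide": [0, 0, 0], "claw": 0},
    {"turn": [0, 0, 0], "slide": [0, 0, 0], "claw": 0},
  ],
)

```text
t: 15.25
eef_pos: [478.5, 53.2, 188.3]
tcp_rot: [3.142, -0.0, 0.254]
ft_force: [0.7, -0.7, -0.6]
opening: 0.007
grip_force: 0.0
```

```bash
python3 - <<'E'
from h import *
d=read_camera("wrist"); cv2.imwrite("pics/w6.png",d["frame"])
print(state()["eef_pos"].round(),state()["ft_force"].round(1))
E
```

```text
[479.  53. 188.] [-0.   0.2  0.2]
```

View pics/w6.png

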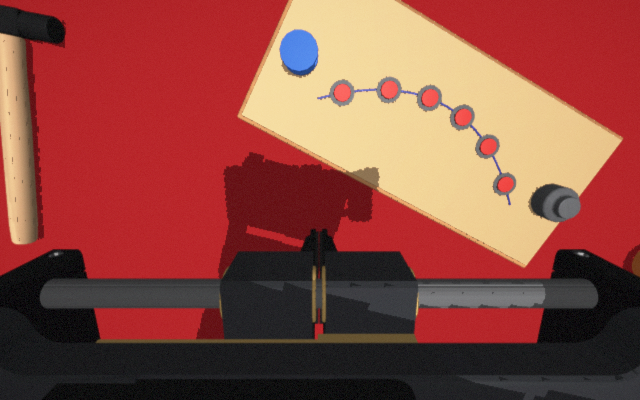

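The caps sit low in their washers from (505,184) to (342,92). The weight (555,203) and spool (299,51) are still standing, and the arm is clear.

```bash
python3 -c "
from cell import *
print(job_done())"
```

```text
the job is handed in; nothing more can be done
None
```

All six caps were pressed to their firm stops (about 18 N at most), in order from the weight to the spool; the arm then came clear and the job is handed in at about 15 s, with the weight and spool seen still standing and no stray contact felt.

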